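# Fit the fresh filter cassette to the analyser's fan module

## Task

Take the fresh filter cassette (blue frame, white filter) from the drying stand and fit it in the slot in front of the fan module's grille: lean its top about 20 degrees out from the grille, slide it down along that slant, clear of the two yellow claws, until its bottom edge is in the slot, then straighten it so that its shoulders tuck under the claws and it rests back against the grille, centred in the slot. Let go of it and leave the used grey cassette where it is in the stand.

Things in the scene. Friction and masses are not known exactly. Their poses are not given: they have to be found in the camera images.
- fresh_mid (a point): Fresh cassette: upright rigid panel, blue frame, white filter; 10 mm thick (x), 130 wide (y), 100 high (z), plus a blue pull tab 40 wide, 40 high, 10 thick on the middle of its top edge; about 120 g; both faces alike, either may face the grille. This point is half-way up (70 mm) the whole 140 mm; the tab's centre, to be gripped across the 10 mm, is 50 mm higher along z.
- fresh_foot (a point): Middle of the fresh cassette's bottom edge, 70 mm below fresh_mid, same axes. Seated in the fan module, it is on the slot's floor, 2 mm to the +x side of slot, and the cassette leans back 6 degrees (top to +x). Two fixed yellow claws, 16 mm wide, 45 mm either side of its middle, then reach over its shoulders (top of the 100 mm panel): undersides 9 mm, tops 17 mm above them.
- slot (a point): Middle of the slot's floor, 25 mm above the table, in front of the fan module (fixed black box, blue band, 190 wide, 82 high). x: level, into the grille; y: along the slot, 180 long, ends open; z up. Floor 14 wide (x -7 to 7); flared lip: mouth 30 wide (x -21 to 9), 18 above the floor. Grille 75 high, leaning back 6 degrees. Claws reach 22 out from it: come in with the top leaning to -x.
- used_mid (a point): Used cassette: same shape and size, grey frame, brown filter; point half-way up, axes as fresh_mid. Both cassettes stand upright, parallel and face to face 76 mm apart, in the two slots (25 mm deep, 13 mm wide, floor 10 mm above the table) of a fixed white stand; either may be in either slot.

How it is judged:
On the way:
1. the fresh cassette's bottom edge is in the slot while its top leans out from the grille (8 to 45 degrees from vertical) (z of fresh_foot in the frame of slot between -0.01 and 0.016 m and x of fresh_foot in the frame of slot between -0.02 and 0.012 m and y of fresh_foot in the frame of slot between -0.03 and 0.03 m and x of fresh_mid in the frame of slot below -0.005 m and angle between fresh_mid's own z axis and vertical between 0.14 and 0.79 rad), for 0.1 s.
At the end, for the whole second after the job is handed in: The fresh cassette stands at rest with its bottom edge down on the slot's floor (within 10 mm), centred along the slot within 20 mm, leaning back against the grille (within 12 degrees of vertical, not leaning out); the used cassette is within 20 mm of where it stood (z of fresh_foot in the frame of slot between -0.01 and 0.01 m and x of fresh_foot in the frame of slot between -0.01 and 0.012 m and y of fresh_foot in the frame of slot between -0.02 and 0.02 m and x of fresh_mid in the frame of slot above 0 m and angle between fresh_mid's own z axis and vertical below 0.21 rad and linear speed of fresh below 0.02 m/s and distance of used_mid from where it was at the start of the episode below 0.02 m); the robot touches nothing.
It fails at once if the used cassette is pulled out of its place or knocked over (moved more than 30 mm) (distance of used_mid from where it was at the start of the episode above 0.03 m).
It also fails if it takes over 42 s, if anything falls off the work surface, if the arm or the gripper's body presses on something with over 40 N, if the wrist force passes 120 N, or if a joint passes its speed limit or range.

## Robot

A 7-joint arm with a two-finger parallel gripper is mounted at the origin on the work surface. World frame = base frame: x ahead of the robot, y to its left, z up, the work surface at z = 0. Lengths are in m, angles in rad, forces in N, time in s.
With the tool pointing down it reaches from about 0.4 to 0.85 m from the base axis. Payload 4.5 kg.
Tool frame: the origin (TCP) lies midway between the tips of the shut fingers; the grasp point (between the pads) lies 19 mm behind it (r.hold_point_z is the distance from the TCP to the grasp point, in m); z points along the fingers, y is the direction in which the jaws open and shut (so a half turn about z gives the same grasp; the last joint's range is limited). The gripper opens to 88 mm and grips with 3 to 60 N. Pads are 18 mm wide; open, the fingers measure 123 mm over their backs; the gripper's body (75 mm by 187 mm) begins 45 mm behind the grasp point.
Start: joints at [1.215, 0.689, -0.195, 1.565, 0.157, 0.902, -0.215], TCP at [0.238, -0.578, 0.239] pointing down, gripper open.
Joint ranges: [-3.01, 3.01], [-0.46, 2.08], [-1.47, 1.51], [0.13, 2.56], [-1, 4.14], [0.04, 2.09], [-2.66, 2.66]. Speed limits (rad/s): [2.57, 2.57, 3.14, 3.14, 3.14, 3.14, 3.14].

## Interface

Orientations are given as a unit quaternion [x, y, z, w].
In Python, from plant import r gives the robot as it stands. The module is installed in compiled form; this text tells all that it offers.
- The arm moves only by the tool move_arm, never from a script. Its arguments are lists of equal length, an entry for each row: "turn": the turn, a rotation vector about the tool's x, y, z in units of 2 pi rad (1.0 is 2 pi rad), a list of three; "dp": the shift along the tool's x, y, z in units of 2.5 cm (1.0 is 2.5 cm), a list of three; "jaw": the closure, from -1 (fully open) to 1 (shut), so that 0 is half open. In form: {"turn": [[wx, wy, wz], ...], "dp": [[x, y, z], ...], "jaw": [jaw, ...]}. A call has 1 to 10 rows; each row shifts and turns the commanded pose from where the row before left it, along the tool's axes as they then stand; what a row does not reach is not made up. A row lasts 1/12 s, in which the tool goes at most 41.7 mm and 7.16 degrees, less where a joint would pass 70% of its speed; a pose out of reach is approached as far as the arm can. A call with a number of a shift or a turn outside -1 to 1 is refused whole. A call with a gripper value outside its range is refused whole. The fingers move at their own pace and stop on an object; "newtons" is the grip in N (left out, the last holds). Time passes only in rows, so rows that do not move let the fingers close. It gives the time, the measured TCP pose, the force and the opening at its end, in the units of the state.
- r.get_state(): the state, without advancing time (a new reading comes with each control period).
- r.snapshot(name): name is "scene" or "top" or "wrist"; returns a dict with "frame" (420x560x3 uint8, blue, green, red), "mtx" (3x3 intrinsics, pixels), "origin" and "orientation" of the camera in the world; the wrist camera has in their place "tool_from_camera" (4x4, takes a point from camera to tool coordinates, whose origin is the TCP and whose axes are the flange's). Camera axes: x right, y up, looking along -z (the intrinsics and any distortion apply to the point x, -y, -z); pixel columns grow to the right and rows downward; lengths in m; the calibration is good to about 2 mm. A picture is of the moment at which its call begins: read the wrist's pose just before it. There is no depth.
- r.finish_job(): hands the job in, once; it reports no verdict.
The state is a dict: "clock": time; "q": joint angles; "qd": joint speeds; "joint_torque": joint torques, N m; "tool_pos": TCP position; "eef_rot": TCP orientation; "contact_force": force on the tool from outside, world axes, zero at the start; "moment": the same for the moment, N m; "opening": opening from 0.0 (shut) to 1.0 (fully open).
Only numpy, scipy, OpenCV 4.12 (cv2) and the standard library are available. Lean on these libraries where they do the work, as an engineer would, in place of code of your own. Each camera call takes 0.05 s, during which the arm holds its last target.

## Working session

There is one attempt and no reset: what is moved stays moved. The work goes in short steps, Python scripts to look and compute and a tool call to move; the robot and the scene stay as the last step left them, time stands still between calls to the robot, and variables do not carry over. Pictures are saved under pics/ and viewed, and the job is handed in when it is done.

Besides the shell and the picture viewer there is one more tool, called after "Request:" as name(argument=value, ...) on one line, values as JSON. move_arm: Moves the arm, as the interface text tells. Shifts and turns lie within -1 to 1; 1 stands for 2.5 cm of shift or 2 pi rad of turn. Its arguments: {"type":"object","properties":{"turn":{"type":"array","items":{"type":"array","items":{"type":"number","minimum":-1,"maximum":1}}},"dp":{"type":"array","items":{"type":"array","items":{"type":"number","minimum":-1,"maximum":1}}},"jaw":{"type":"array","items":{"type":"number"}},"newtons":{"type":"number"}},"required":["turn","dp","jaw"]}

```bash
mkdir -p pics; ls
cat > h.py <<'E'
import numpy as np, cv2
from scipy.spatial.transform import Rotation as R
from plant import r
def snap(name,fn):
    s=r.get_state(); d=r.snapshot(name); cv2.imwrite('pics/'+fn+'.png',d['frame']); 
    np.savez('pics/'+fn+'.npz',**{k:v for k,v in d.items() if k!='frame'},tp=s['tool_pos'],tr=s['eef_rot'])
    return d
E
python3 - <<'E'
from h import *
print(r.get_state(), r.hold_point_z)
for n in ['scene','top','wrist']:
    d=snap(n,n+'0'); print(n,{k:v for k,v in d.items() if k!='frame'})
E
```

```text
pics
{'clock': 0.0, 'q': array([ 1.21480772,  0.68998806, -0.19450046,  1.56632304,  0.15729652,
        0.9025183 , -0.21510353]), 'qd': array([-5.60044634e-05, -1.37611651e-03, -1.22138364e-04, -4.28771872e-05,
       -4.87333781e-04, -3.71072935e-04, -5.26427132e-05]), 'joint_torque': array([ 3.45902317e-04, -5.27555180e+01, -1.26678117e+00, -1.53426290e+01,
       -5.26854373e-02,  6.60882986e-03,  1.52111311e-04]), 'tool_pos': array([ 0.23720313, -0.57755737,  0.23791275]), 'eef_rot': array([ 9.81061364e-01,  1.93694988e-01, -2.47654970e-04, -8.89289451e-04]), 'contact_force': array([-0.68692228,  0.5800793 , -0.09728043]), 'moment': array([ 0.03179019, -0.01073198, -0.00253091]), 'opening': 0.9979506469067262} 0.0187
scene {'mtx': array([[421.26783578,   0.        , 280.64604951],
       [  0.        , 421.26783578, 214.60203897],
       [  0.        ,   0.        ,   1.        ]]), 'origin': array([ 1.08992205, -0.19613628,  0.57728708]), 'orientation': array([0.35293686, 0.22796545, 0.49348517, 0.76153773])}
top {'mtx': array([[491.59096059,   0.        , 274.52353931],
       [  0.        , 491.59096059, 213.53002593],
       [  0.        ,   0.        ,   1.        ]]), 'origin': array([0.41010785, 0.01892005, 0.88684829]), 'orientation': array([ 0.07153903, -0.04365819, -0.69548689,  0.71363444])}
wrist {'mtx': array([[357.1950797 ,   0.        , 279.12841138],
       [  0.        , 357.1950797 , 212.54459564],
       [  0.        ,   0.        ,   1.        ]]), 'tool_from_camera': array([[-1.83047118e-03,  9.62955015e-01,  2.69655869e-01,
         6.87707052e-02],
       [ 9.99998126e-01,  1.59286759e-03,  1.09994980e-03,
        -1.93001697e-04],
       [ 6.29676084e-04,  2.69657377e-01, -9.62956127e-01,
        -1.47172156e-01],
       [ 0.00000000e+00,  0.00000000e+00,  0.00000000e+00,
         1.00000000e+00]])}
```

View pics/scene0.png

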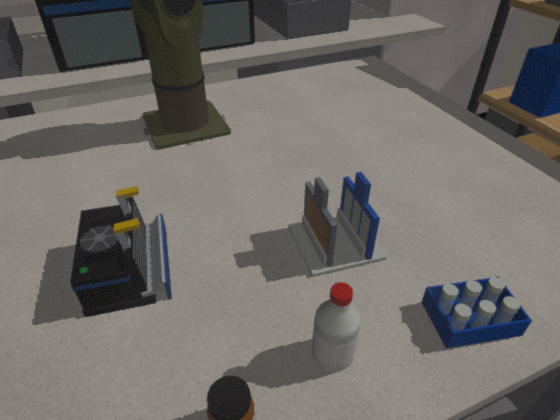

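View pics/top0.png

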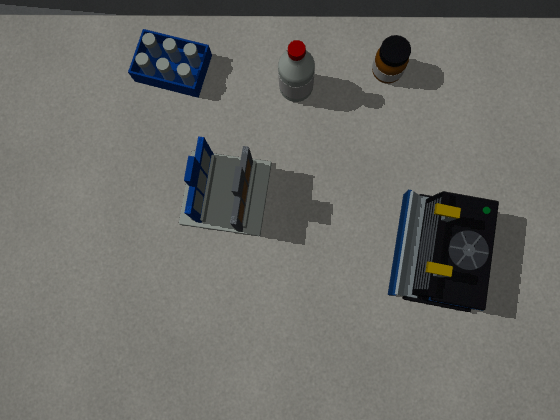

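View pics/wrist0.png

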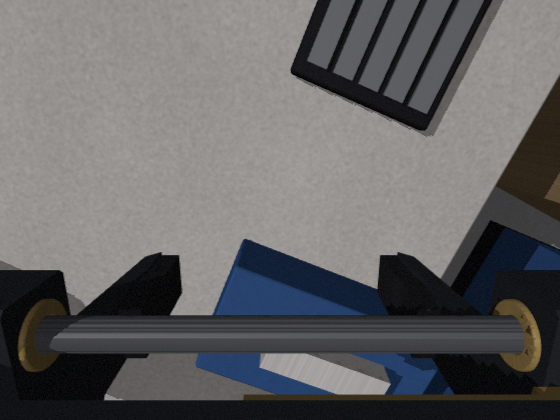

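Run:
```python
import cv2
t=cv2.imread('pics/top0.png'); s=cv2.imread('pics/scene0.png')
def crop(im,x0,y0,w,h,k,n): cv2.imwrite('pics/'+n+'.png',cv2.convertScaleAbs(cv2.resize(im[y0:y0+h,x0:x0+w],None,fx=k,fy=k,interpolation=cv2.INTER_CUBIC),alpha=1.4,beta=15))
crop(t,170,130,110,120,5,'c1'); crop(t,380,180,130,140,4,'c2')
crop(s,280,165,110,110,5,'c3'); crop(s,65,175,120,140,4,'c4')
```

```text
(no output)
```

View pics/c1.png

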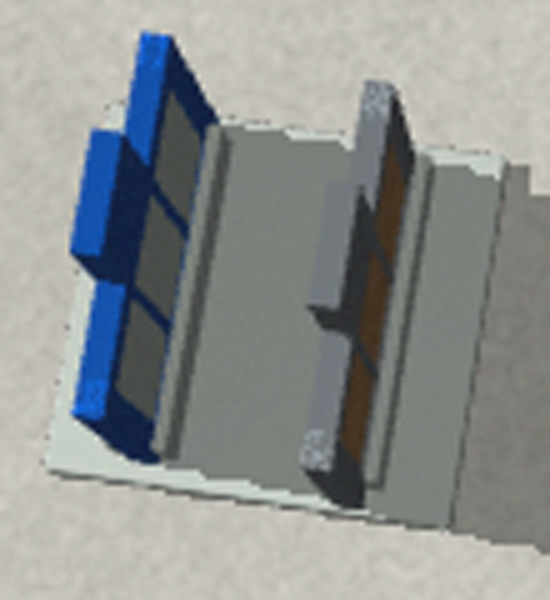

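View pics/c2.png

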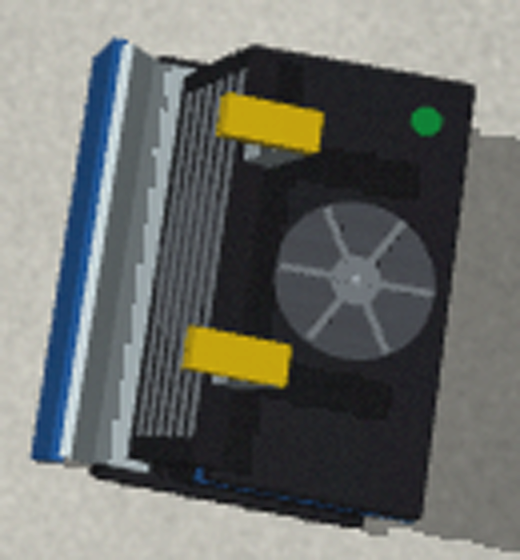

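View pics/c3.png

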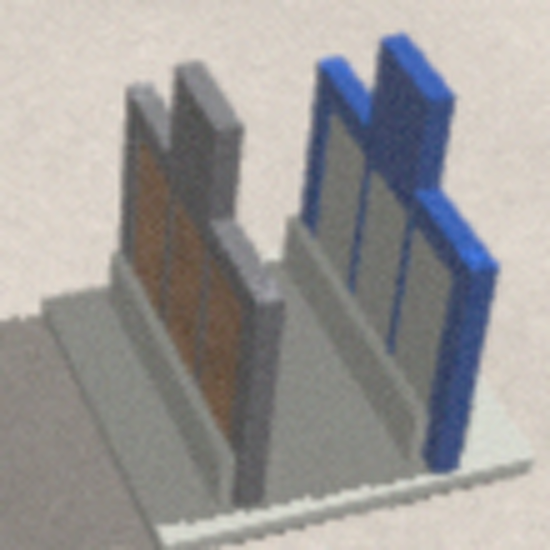

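View pics/c4.png

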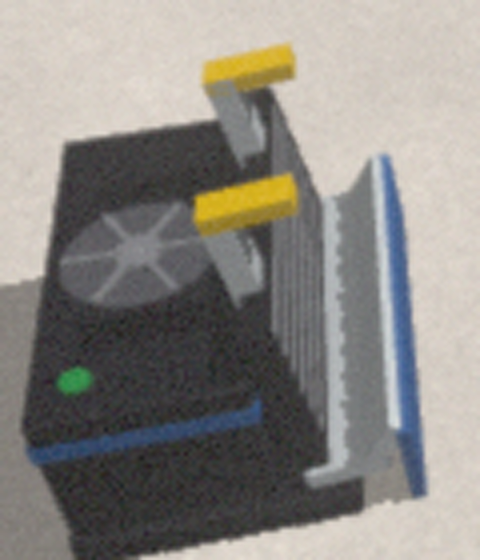

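```bash
cat >> h.py <<'E'
def cam(fn):
    z=dict(np.load('pics/'+fn+'.npz'))
    if 'origin' in z: return z['mtx'],R.from_quat(z['orientation']),z['origin']
    T=z['tool_from_camera']; Rt=R.from_quat(z['tr'])
    return z['mtx'],Rt*R.from_matrix(T[:3,:3]),z['tp']+Rt.apply(T[:3,3])
def proj(c,P):
    K,Rc,o=c; p=Rc.inv().apply(np.atleast_2d(P)-o)*[1,-1,-1]
    return (p@K.T)[:,:2]/p[:,2:]
def ray(c,uv):
    K,Rc,o=c; d=np.linalg.solve(K,[uv[0],uv[1],1.])*[1,-1,-1]; return o,Rc.apply(d)
def atz(c,uv,z):
    o,d=ray(c,uv); return o+d*(z-o[2])/d[2]
E
cat > fit.py <<'E'
from h import *
from scipy.optimize import least_squares
T,S=cam('top0'),cam('scene0')
def fit(obs,p0,extra=0):
    def res(p,full=False):
        Rz=R.from_euler('z',p[2]); out=[]
        for c,uv,l in obs:
            l=np.array(l(p) if callable(l) else l,float)/1000
            out.append(proj(c,Rz.apply(l)+[p[0],p[1],0])[0]-uv)
        return np.ravel(out)
    s=least_squares(res,p0,loss='soft_l1'); return s.x,res(s.x).reshape(-1,2).round(1)
c1=lambda x,y:(T,np.array([170+x/5,130+y/5])); c3=lambda x,y:(S,np.array([280+x/5,165+y/5]))
c2=lambda x,y:(T,np.array([380+x/4,180+y/4])); c4=lambda x,y:(S,np.array([65+x/4,175+y/4]))
for nm,o in dict(
 fresh=[(*c1(142,33),(-5,65,110)),(*c1(172,37),(5,65,110)),(*c1(72,412),(-5,-65,110)),(*c1(103,418),(5,-65,110)),
  (*c1(93,130),(-5,20,150)),(*c1(125,135),(5,20,150)),(*c1(72,252),(-5,-20,150)),(*c1(100,258),(5,-20,150)),
  (*c3(497,262),(-5,65,110)),(*c3(318,62),(5,-65,110)),(*c3(383,40),(5,-20,150)),(*c3(405,35),(-5,-20,150)),(*c3(455,98),(-5,20,150))],
 used=[(*c1(364,83),(-5,65,110)),(*c1(392,84),(5,65,110)),(*c1(302,462),(-5,-65,110)),(*c1(332,470),(5,-65,110)),
  (*c3(285,295),(-5,65,110)),(*c3(127,88),(5,-65,110)),(*c3(178,67),(5,-20,150)),(*c3(203,63),(-5,-20,150)),(*c3(242,125),(-5,20,150))]).items():
    print(nm,*fit(o,[.5,.15,-1.5]))
o=[(*c2(133,42),(-21,90,43)),(*c2(72,463),(-21,-90,43)),(*c4(375,160),(-21,-90,43)),(*c4(390,428),(-21,90,43))]
for x,y,ly in [(223,93,53),(217,137,37),(188,325,-37),(183,368,-53)]: o.append((*c2(x,y),lambda p,ly=ly:(p[3]*1000,ly,141.5)))
for x,y,ly in [(290,175,37),(290,43,-53)]: o.append((*c4(x,y),lambda p,ly=ly:(p[3]*1000,ly,141.5)))
print(*fit(o,[.4,-.2,-1.6,-.003]))
E
python3 fit.py
```

```text
fresh [ 0.59896115  0.18374552 -1.69462918] [[ 0.4 -0.2]
 [ 0.3 -0.2]
 [ 0.2  0.7]
 [ 0.1  0.4]
 [ 0.3 -0.3]
 [ 0.1 -0.4]
 [-0.2  0.1]
 [ 0.6 -0.2]
 [ 0.7  0.4]
 [ 0.3 -0.9]
 [-0.3 -1. ]
 [ 0.4 -0.9]
 [ 0.5 -0.9]]
used [ 0.58434186  0.10905434 -1.68937785] [[ 0.4 -0.9]
 [ 0.8 -0.3]
 [ 0.1  0.7]
 [ 0.2  0. ]
 [ 0.8  0.4]
 [ 0.1 -0.8]
 [-0.4 -0.8]
 [-0.  -1. ]
 [ 0.9 -0.3]]
[ 0.50079497 -0.19193129 -1.73337674 -0.00476396] [[ 0.2  0.9]
 [-0.3 -1.2]
 [-0.6 -1.1]
 [ 0.2  0. ]
 [ 0.4  0. ]
 [ 0.4 -0.8]
 [ 0.7  0.2]
 [ 0.5 -0. ]
 [ 1.9 -0.6]
 [ 1.4 -0.3]]
```

Request:
move_arm(turn=[[0, 0, 0.0164], [0, 0, 0.0164], [0, 0, 0.0164], [0, 0, 0.0164], [0, 0, 0.0164]], dp=[[0, 0, -0.5], [0, 0, -0.5], [0, 0, -0.5], [0, 0, -0.5], [0, 0, -0.5]], jaw=[-1, -1, -1, -1, -1])

```text
clock: 0.57
tool_pos: [0.2375, -0.5778, 0.3015]
eef_rot: [0.998, -0.065, -0.0, -0.0]
contact_force: [-0.5, -0.5, 0.1]
opening: 1.0
```

```bash
cat >> h.py <<'E'
def delta(pos,rot):
    s=r.get_state(); C=R.from_quat(s['eef_rot']); 
    d=C.inv().apply(np.array(pos)-s['tool_pos'])/0.025
    w=(C.inv()*rot).as_rotvec()/(2*np.pi)
    print('t',round(s['clock'],2),'pos',s['tool_pos'].round(4),'F',s['contact_force'].round(1),'op',round(s['opening'],3)); print('dp',d.round(3),'turn',w.round(4)); return d,w
def frame(yaw,lean=0):
    # tool y along local +x of a cassette at yaw, tool z down; lean: top to local +x
    Rz=R.from_euler('z',yaw); L=R.from_euler('y',lean)
    base=np.array([[0,1,0],[1,0,0],[0,0,-1]]).T  # cols: tool x->local y, tool y->local x, z->-z
    return Rz*L*R.from_matrix(base)
E
python3 - <<'E'
from h import *
delta([.599,.1837,.30],frame(-1.6946)); print(r.get_state()['q'])
E
```

```text
t 0.57 pos [ 0.2375 -0.5778  0.3015] F [-0.5 -0.5  0.1] op 1.0
dp [ 10.379 -32.081   0.081] turn [-0.0001  0.     -0.001 ]
[ 1.13355215  0.62073608 -0.04784247  1.48960595  0.03214466  1.03281129
 -0.62299691]
```

Request:
move_arm(turn=[[0, 0, 0], [0, 0, 0], [0, 0, 0], [0, 0, 0], [0, 0, 0], [0, 0, 0], [0, 0, 0], [0, 0, 0], [0, 0, 0], [0, 0, 0]], dp=[[0.3, -0.95, 0], [0.3, -0.95, 0], [0.3, -0.95, 0], [0.3, -0.95, 0], [0.3, -0.95, 0], [0.3, -0.95, 0], [0.3, -0.95, 0], [0.3, -0.95, 0], [0.3, -0.95, 0], [0.3, -0.95, 0]], jaw=[-1, -1, -1, -1, -1, -1, -1, -1, -1, -1])

```text
clock: 1.4
tool_pos: [0.3419, -0.3506, 0.3011]
eef_rot: [0.998, -0.063, -0.0, -0.0]
contact_force: [0.2, 0.2, 1.5]
opening: 1.0
```

Request:
move_arm(turn=[[0, 0, 0], [0, 0, 0], [0, 0, 0], [0, 0, 0], [0, 0, 0], [0, 0, 0], [0, 0, 0], [0, 0, 0], [0, 0, 0], [0, 0, 0]], dp=[[0.3, -0.95, 0], [0.3, -0.95, 0], [0.3, -0.95, 0], [0.3, -0.95, 0], [0.3, -0.95, 0], [0.3, -0.95, 0], [0.3, -0.95, 0], [0.3, -0.95, 0], [0.3, -0.95, 0], [0.3, -0.95, 0]], jaw=[-1, -1, -1, -1, -1, -1, -1, -1, -1, -1])

```text
clock: 2.23
tool_pos: [0.4459, -0.1244, 0.3011]
eef_rot: [0.998, -0.063, -0.0, 0.0]
contact_force: [0.3, -0.5, -0.1]
opening: 1.0
```

Request:
move_arm(turn=[[0, 0, 0], [0, 0, 0], [0, 0, 0], [0, 0, 0], [0, 0, 0], [0, 0, 0], [0, 0, 0], [0, 0, 0], [0, 0, 0], [0, 0, 0]], dp=[[0.3, -0.95, 0], [0.3, -0.95, 0], [0.3, -0.95, 0], [0.3, -0.95, 0], [0.3, -0.95, 0], [0.3, -0.95, 0], [0.3, -0.95, 0], [0.3, -0.95, 0], [0.3, -0.95, 0], [0.3, -0.95, 0]], jaw=[-1, -1, -1, -1, -1, -1, -1, -1, -1, -1])

```text
clock: 3.07
tool_pos: [0.55, 0.1018, 0.301]
eef_rot: [0.998, -0.063, -0.0, 0.0]
contact_force: [0.2, -0.0, 0.5]
opening: 1.0
```

Run:
```python
from h import *
delta([.599,.1837,.30],frame(-1.6946)); print(r.get_state()['q'].round(2)); snap('wrist','w1')
```

```text
t 3.07 pos [0.55   0.1018 0.301 ] F [ 0.2 -0.   0.5] op 1.0
dp [ 1.536 -3.497  0.037] turn [ 0.0001  0.0001 -0.0002]
[-0.21  0.53 -0.09  1.69  0.06  0.93 -2.02]
```

View pics/w1.png

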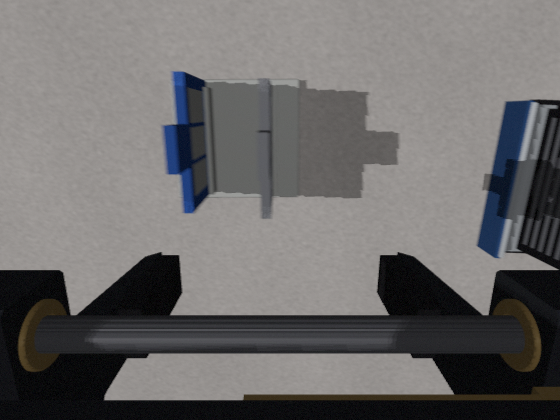

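Run:
```python
from h import *
c=cam('w1'); Rz=R.from_euler('z',-1.6946)
for p in [(-5,65,110),(5,65,110),(-5,-65,110),(5,-65,110),(-5,20,150),(5,20,150),(-5,-20,150),(5,-20,150)]:
    print(p,proj(c,Rz.apply(np.array(p)/1000)+[.599,.1837,0]).round(1))
im=cv2.imread('pics/w1.png')[60:225,150:290]; cv2.imwrite('pics/w1c.png',cv2.resize(im,None,fx=3.6,fy=3.6,interpolation=cv2.INTER_CUBIC))
```

```text
(-5, 65, 110) [[174.6  71.8]]
(5, 65, 110) [[185.9  71.8]]
(-5, -65, 110) [[185.5 213.1]]
(5, -65, 110) [[195.7 213.1]]
(-5, 20, 150) [[165.3 125.7]]
(5, 20, 150) [[177.6 125.7]]
(-5, -20, 150) [[169.5 174.6]]
(5, -20, 150) [[181.4 174.6]]
```

View pics/w1c.png

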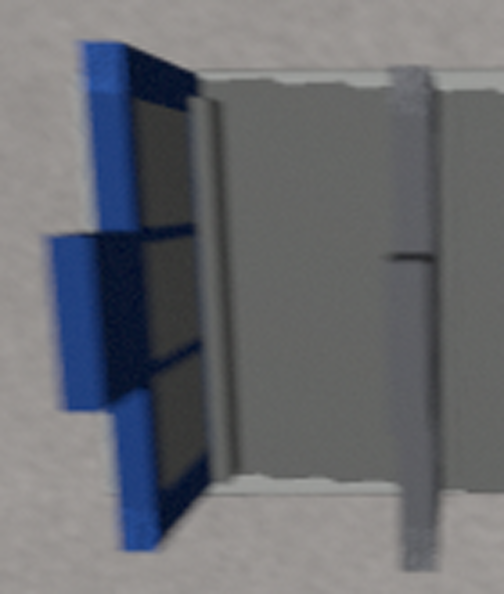

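Request:
move_arm(turn=[[0, 0, 0], [0, 0, 0], [0, 0, 0], [0, 0, 0], [0, 0, 0], [0, 0, 0], [0, 0, 0], [0, 0, 0], [0, 0, 0]], dp=[[0.38, -0.88, 0], [0.38, -0.88, 0], [0.38, -0.88, 0], [0.38, -0.88, 0], [0, 0, 0.9], [0, 0, 0.9], [0, 0, 0.9], [0, 0, 0.9], [0, 0, 0]], jaw=[0, 0, 0, 0, 0, 0, 0, 0, 0])

```text
clock: 3.87
tool_pos: [0.5954, 0.182, 0.2066]
eef_rot: [0.998, -0.062, -0.004, 0.002]
contact_force: [-0.6, 1.4, 0.0]
opening: 0.5
```

Run:
```python
from h import *
delta([.599,.1845,.114],frame(-1.6946)); snap('wrist','w2');
```

```text
t 3.87 pos [0.5954 0.182  0.2066] F [-0.6  1.4  0. ] op 0.5
dp [ 0.163 -0.134  3.702] turn [ 0.0007  0.0013 -0.0002]
```

View pics/w2.png

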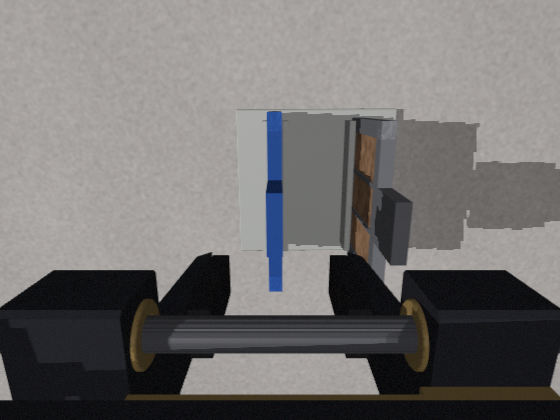

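Request:
move_arm(turn=[[0, 0, 0], [0.0007, 0.0013, 0], [0, 0, 0], [0, 0, 0], [0, 0, 0], [0, 0, 0]], dp=[[0.14, -0.1, 0], [0, 0, 0.9], [0, 0, 0.9], [0, 0, 0.9], [0, 0, 0.9], [0, 0, 0]], jaw=[0, 0, 0, 0, 0, 0])

```text
clock: 4.42
tool_pos: [0.6018, 0.1851, 0.1191]
eef_rot: [0.998, -0.063, 0.002, -0.001]
contact_force: [0.2, -0.1, 0.4]
opening: 0.501
```

Run:
```python
from h import *
delta([.599,.1845,.114],frame(-1.6946)); snap('wrist','w3');
```

```text
t 4.42 pos [0.6018 0.1851 0.1191] F [ 0.2 -0.1  0.4] op 0.501
dp [-0.109  0.04   0.203] turn [-0.0004 -0.0007 -0.0002]
```

View pics/w3.png

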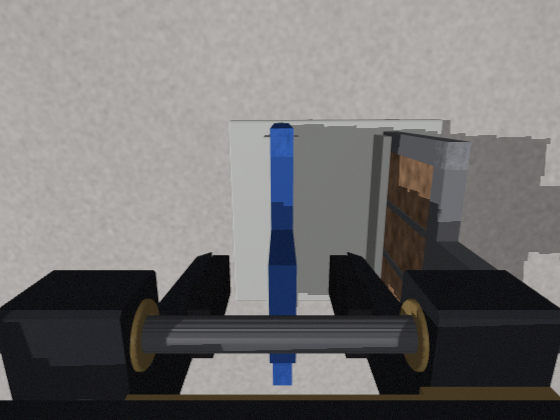

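Request:
move_arm(turn=[[0, 0, 0], [0, 0, 0], [0, 0, 0], [0, 0, 0], [0, 0, 0], [0, 0, 0]], dp=[[-0.1, 0.0, 0.15], [0, 0, 0], [0, 0, 0], [0, 0, 0], [0, 0, 0], [0, 0, 0]], jaw=[0, 0, 1, 1, 1, 1], newtons=30)

```text
clock: 4.97
tool_pos: [0.6009, 0.1859, 0.1181]
eef_rot: [0.998, -0.063, 0.005, -0.002]
contact_force: [-0.3, 1.1, -0.4]
opening: 0.22
```

Run:
```python
from h import *
delta([.599,.1845,.114],frame(-1.6946));print(r.get_state()['moment'])
```

```text
t 4.97 pos [0.6009 0.1859 0.1181] F [-0.3  1.1 -0.4] op 0.22
dp [-0.069  0.065  0.162] turn [-0.0008 -0.0015 -0.0003]
[0.09803801 0.01555287 0.0217331 ]
```

Request:
move_arm(turn=[[0, 0, 0], [0, 0, 0], [0, 0, 0], [0, 0, 0], [0, 0, 0]], dp=[[0, 0, 0], [0, 0, 0], [0, 0, 0], [0, 0, 0], [0, 0, 0]], jaw=[1, 1, 1, 1, 1])

```text
clock: 5.38
tool_pos: [0.6006, 0.1856, 0.1176]
eef_rot: [0.998, -0.063, 0.004, -0.002]
contact_force: [-0.7, -1.0, 3.3]
opening: 0.116
```

Run:
```python
from h import *
delta([.599,.1845,.114],frame(-1.6946));print(r.get_state()['moment'])
snap('scene','s1');snap('top','t1')
im=cv2.imread('pics/s1.png')[100:300,250:420]; cv2.imwrite('pics/s1c.png',cv2.resize(im,None,fx=3,fy=3,interpolation=cv2.INTER_CUBIC))
```

```text
t 5.38 pos [0.6006 0.1856 0.1176] F [-0.7 -1.   3.3] op 0.116
dp [-0.06   0.053  0.144] turn [-0.0007 -0.0013 -0.0003]
[-0.16297355  0.13509796  0.00245264]
```

View pics/s1c.png

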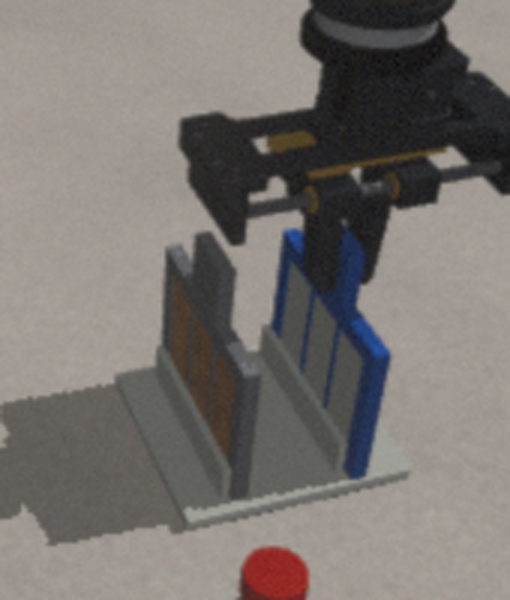

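Request:
move_arm(turn=[[0, 0, 0], [0, 0, 0], [0, 0, 0], [0, 0, 0], [0, 0, 0], [0, 0, 0], [0, 0, 0], [0, 0, 0], [0, 0, 0], [0, 0, 0]], dp=[[0, 0, -0.3], [0, 0, -0.5], [0, 0, -0.8], [0, 0, -1], [0, 0, -1], [0, 0, -1], [0, 0, -1], [0, 0, -1], [0, 0, -1], [0, 0, -0.6]], jaw=[1, 1, 1, 1, 1, 1, 1, 1, 1, 1])

```text
clock: 6.32
tool_pos: [0.5994, 0.1856, 0.3264]
eef_rot: [0.998, -0.063, 0.006, -0.003]
contact_force: [0.5, 0.2, -1.5]
opening: 0.114
```

Run:
```python
from h import *
s=r.get_state(); print(s['contact_force'],s['moment'],s['opening'],s['q'].round(2))
delta([.50,-.12,.32],frame(-1.7334)); snap('scene','s2')
```

```text
[ 0.54611738  0.16176903 -1.52112399] [ 0.02486398 -0.03462516 -0.00339048] 0.11413326430008428 [-0.33  0.6  -0.08  1.46  0.05  1.08 -2.12]
t 6.32 pos [0.5994 0.1856 0.3264] F [ 0.5  0.2 -1.5] op 0.114
dp [-2.422 12.627  0.142] turn [-0.0011 -0.0019  0.0059]
```

View pics/s2.png

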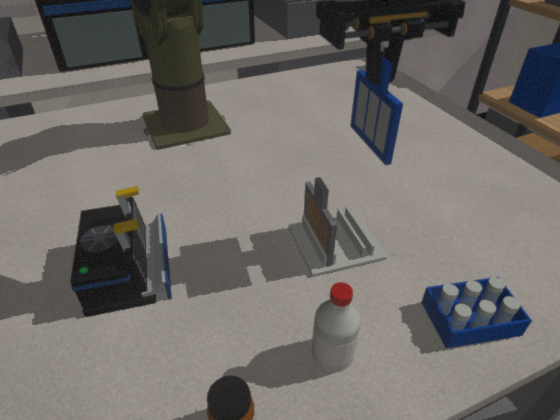

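Request:
move_arm(turn=[[-0.0005, -0.001, 0.003], [-0.0005, -0.001, 0.003], [0, 0, 0], [0, 0, 0], [0, 0, 0], [0, 0, 0], [0, 0, 0], [0, 0, 0], [0, 0, 0], [0, 0, 0]], dp=[[0, 0.3, 0], [0, 0.6, 0], [-0.1, 0.9, 0], [-0.12, 1, 0], [-0.12, 1, 0], [-0.12, 1, 0], [-0.12, 1, 0], [-0.12, 1, 0], [-0.12, 1, 0], [-0.12, 1, 0]], jaw=[1, 1, 1, 1, 1, 1, 1, 1, 1, 1])

```text
clock: 7.2
tool_pos: [0.5381, -0.0311, 0.3212]
eef_rot: [0.997, -0.083, -0.004, 0.001]
contact_force: [0.7, -0.2, -0.3]
opening: 0.111
```

Request:
move_arm(turn=[[0, 0, 0], [0, 0, 0], [0, 0, 0], [0, 0, 0], [0, 0, 0], [0, 0, 0], [0, 0, 0]], dp=[[-0.12, 1, 0], [-0.12, 1, 0], [-0.12, 0.7, 0], [0, 0.4, 0], [0, 0.15, 0], [0, 0, 0], [0, 0, 0]], jaw=[1, 1, 1, 1, 1, 1, 1])

```text
clock: 7.78
tool_pos: [0.5183, -0.1059, 0.3226]
eef_rot: [0.997, -0.081, -0.003, 0.0]
contact_force: [-0.8, 0.7, -0.8]
opening: 0.108
```

Run:
```python
from h import *
delta([.515,-.105,.32],frame(-1.7334)); print(r.get_state()['q'].round(2))
for a in ['wrist','top','scene']: snap(a,a+'3')
im=cv2.imread('pics/wrist3.png'); cv2.imwrite('pics/w3b.png',cv2.convertScaleAbs(cv2.resize(im[:,260:],None,fx=1.4*1.8,fy=1.4,interpolation=cv2.INTER_CUBIC),alpha=1.3) if 0 else cv2.convertScaleAbs(im,alpha=1.4))
```

```text
t 7.78 pos [ 0.5183 -0.1059  0.3226] F [-0.8  0.7 -0.8] op 0.108
dp [-0.138 -0.016  0.104] turn [0.0002 0.0008 0.0001]
[ 0.16  0.46 -0.07  1.74  0.04  0.95 -1.66]
```

View pics/w3b.png

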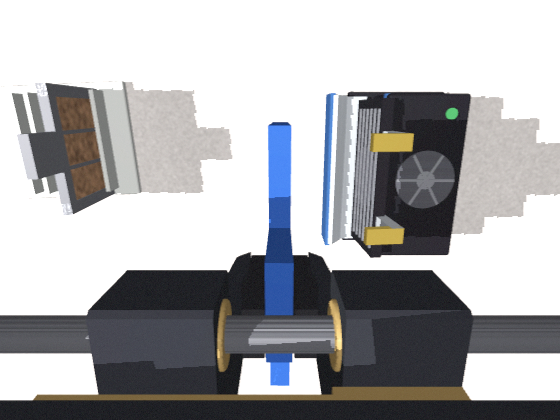

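View pics/top3.png

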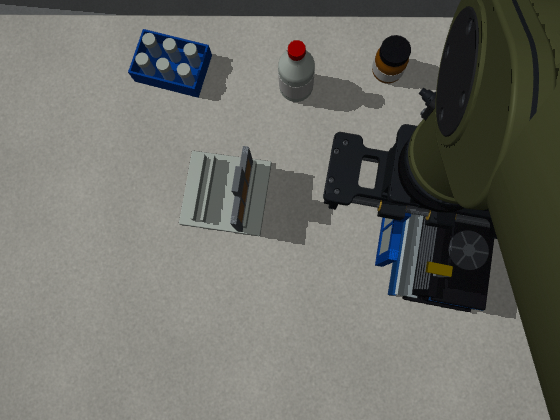

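View pics/scene3.png

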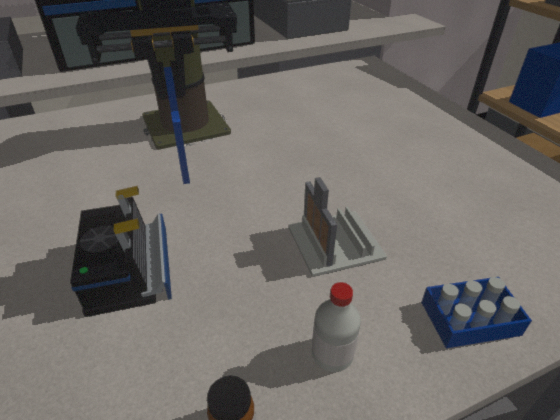

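Run:
```python
from h import *
c=cam('wrist3'); Rz=R.from_euler('z',-1.7334)
for p in [(-21,90,43),(-21,-90,43),(-4.8,53,141.5),(-4.8,37,141.5),(-4.8,-37,141.5),(-4.8,-53,141.5)]:
    print(p,proj(c,Rz.apply(np.array(p)/1000)+[.5008,-.1919,0]).round(1))
z=np.load('pics/wrist3.npz'); Rt=R.from_quat(z['tr']); 
print('cassette')
for p in [(65,-5,7.6),(65,5,7.6),(65,-5,107.6),(65,5,107.6),(20,-5,-32.4),(20,5,-32.4),(-65,-5,7.6),(-65,5,7.6)]: # tool coords
    print(p,proj(c,z['tp']+Rt.apply(np.array(p)/1000)).round(1))
im=cv2.imread('pics/wrist3.png'); 
f=lambda x0,y0,w,h,k,n: cv2.imwrite('pics/'+n+'.png',cv2.convertScaleAbs(cv2.resize(im[y0:y0+h,x0:x0+w],None,fx=k,fy=k,interpolation=cv2.INTER_CUBIC),alpha=1.1))
f(310,85,110,180,3.3,'d1'); f(250,110,60,290,2,'d2')
```

```text
(-21, 90, 43) [[337.8  94.6]]
(-21, -90, 43) [[331.6 243.4]]
(-4.8, 53, 141.5) [[371.4 133.3]]
(-4.8, 37, 141.5) [[370.2 151.3]]
(-4.8, -37, 141.5) [[364.9 228.4]]
(-4.8, -53, 141.5) [[363.9 243.9]]
cassette
(65, -5, 7.6) [[267.2 121.7]]
(65, 5, 7.6) [[291.  121.6]]
(65, -5, 107.6) [[272. 118.]]
(65, 5, 107.6) [[286.5 118. ]]
(20, -5, -32.4) [[264.9 258.6]]
(20, 5, -32.4) [[293.7 258.6]]
(-65, -5, 7.6) [[269.9 380.4]]
(-65, 5, 7.6) [[289.2 380.4]]
```

View pics/d1.png

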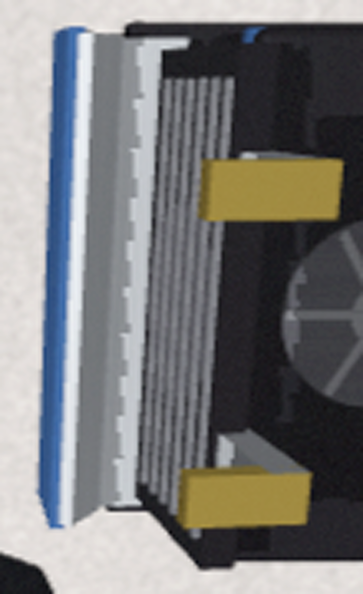

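View pics/d2.png

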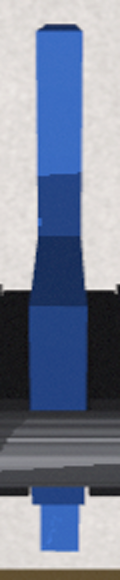

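```bash
cat >> h.py <<'E'
Sp=np.array([.5008,-.1919,.025]); YS=-1.7334; OFF=np.array([-.0018,0,.1076])
def tgt(xf,zf,lean,yf=0,up=0):
    F=frame(YS,np.radians(lean)); ax=F.apply([0,0,-1])
    foot=Sp+R.from_euler('z',YS).apply(np.array([xf,yf,zf])/1000)
    return foot-F.apply(OFF)+ax*up/1000, F
def footnow():
    s=r.get_state(); F=R.from_quat(s['eef_rot']); f=R.from_euler('z',-YS).apply(s['tool_pos']+F.apply(OFF)-Sp)*1000
    a=R.from_euler('z',-YS).apply(F.apply([0,0,-1])); print('foot',f.round(1),'lean',np.degrees(np.arctan2(a[0],a[2])).round(2),'F',s['contact_force'].round(1),'M',s['moment'].round(2),'t',s['clock'].round(2),'q',s['q'].round(2))
E
python3 - <<'E'
from h import *
footnow(); p,F=tgt(0,4,-20,up=150); print(p); delta(p,F)
E
```

```text
Traceback (most recent call last):
  File "h.py", line 37, in footnow
    a=R.from_euler('z',-YS).apply(F.apply([0,0,-1])); print('foot',f.round(1),'lean',np.degrees(np.arctan2(a[0],a[2])).round(2),'F',s['contact_force'].round(1),'M',s['moment'].round(2),'t',s['clock'].round(2),'q',s['q'].round(2))
                                                                                                                                                                                             ^^^^^^^^^^^^^^^^
AttributeError: 'float' object has no attribute 'round'
```

```bash
sed -i "s/s\['clock'\].round(2)/round(s['clock'],2)/" h.py
python3 - <<'E'
from h import *
footnow(); p,F=tgt(0,4,-20,up=150); print(p); delta(p,F)
E
```

```text
foot [-88.1   1.3 190.3] lean -0.06 F [-0.   0.4 -0.5] M [0.05 0.02 0.06] t 7.93 q [ 0.16  0.46 -0.07  1.74  0.04  0.95 -1.66]
[ 0.51683931 -0.10524918  0.27106482]
t 7.93 pos [ 0.5186 -0.1055  0.3229] F [-0.   0.4 -0.5] op 0.11
dp [-6.300e-02  1.000e-03  2.073e+00] turn [-0.0554  0.0007  0.0004]
```

Request:
move_arm(turn=[[-0.005, 0, 0], [-0.0095, 0, 0], [-0.0095, 0, 0], [-0.0095, 0, 0], [-0.0095, 0, 0], [-0.0085, 0, 0], [-0.004, 0.0007, 0.0004], [0, 0, 0]], dp=[[0, 0, 0], [0, 0, 0], [0, 0, 0], [0, 0, 0], [0, 0, 0], [0, 0, 0], [0, 0, 0], [0, 0, 0]], jaw=[1, 1, 1, 1, 1, 1, 1, 1])

```text
clock: 8.6
tool_pos: [0.5189, -0.1035, 0.3223]
eef_rot: [0.982, -0.078, -0.014, 0.173]
contact_force: [0.4, -0.1, -1.6]
opening: 0.116
```

Run:
```python
from h import *
footnow(); p,F=tgt(0,4,-20,up=100); print(p); delta(p,F)
```

```text
foot [-53.2   1.9 196.2] lean -20.05 F [ 0.4 -0.1 -1.6] M [ 0.54 -0.04 -0.02] t 8.6 q [-0.16  0.49  0.09  1.76  0.35  1.01 -2.01]
[ 0.51407086 -0.12212461  0.22408019]
t 8.6 pos [ 0.5189 -0.1035  0.3223] F [ 0.4 -0.1 -1.6] op 0.116
dp [-0.071 -0.629  3.952] turn [ 0.0001 -0.0002  0.0007]
```

Request:
move_arm(turn=[[0, 0, 0], [0, 0, 0.0007], [0, 0, 0], [0, 0, 0], [0, 0, 0], [0, 0, 0], [0, 0, 0], [0, 0, 0]], dp=[[0, -0.3, 0], [-0.07, -0.33, 0.4], [0, 0, 0.8], [0, 0, 0.9], [0, 0, 0.9], [0, 0, 0.6], [0, 0, 0.35], [0, 0, 0]], jaw=[1, 1, 1, 1, 1, 1, 1, 1])

```text
clock: 9.27
tool_pos: [0.5125, -0.1262, 0.2236]
eef_rot: [0.981, -0.083, -0.015, 0.174]
contact_force: [-0.5, -0.6, -1.2]
opening: 0.116
```

Run:
```python
from h import *
footnow(); p,F=tgt(0,4,-20,up=0); delta(p,F)
snap('scene','s4'); im=cv2.imread('pics/s4.png'); cv2.imwrite('pics/s4c.png',cv2.resize(im[80:320,50:260],None,fx=2.5,fy=2.5,interpolation=cv2.INTER_CUBIC))
snap('wrist','w4')
```

```text
foot [-29.7  -1.2  97.6] lean -20.11 F [-0.5 -0.6 -1.2] M [ 0.49 -0.02  0.01] t 9.27 q [-0.13  0.62  0.12  1.89  0.41  0.75 -2.09]
t 9.27 pos [ 0.5125 -0.1262  0.2236] F [-0.5 -0.6 -1.2] op 0.116
dp [ 0.047 -0.164  3.922] turn [ 0.0003  0.0005 -0.001 ]
```

View pics/s4c.png

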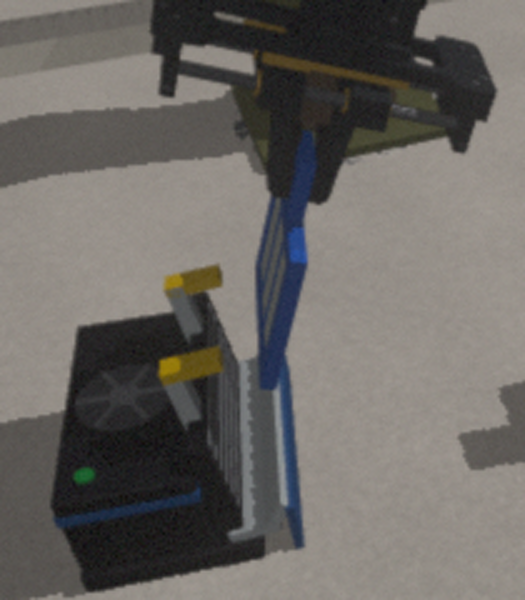

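View pics/w4.png

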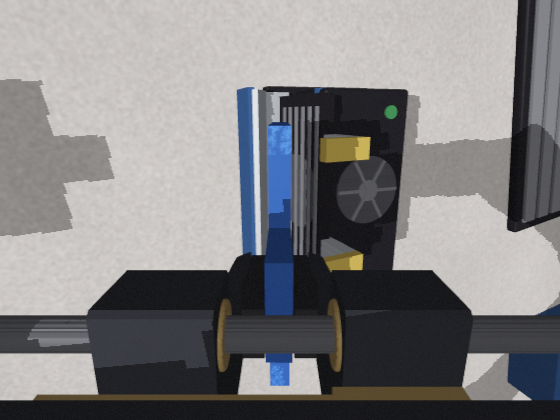

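Request:
move_arm(turn=[[0.0003, 0.0005, -0.001], [0, 0, 0], [0, 0, 0], [0, 0, 0], [0, 0, 0], [0, 0, 0], [0, 0, 0], [0, 0, 0]], dp=[[0.04, -0.08, 0.3], [0, -0.08, 0.6], [0, 0, 0.7], [0, 0, 0.7], [0, 0, 0.6], [0, 0, 0.4], [0, 0, 0.2], [0, 0, 0]], jaw=[1, 1, 1, 1, 1, 1, 1, 1])

```text
clock: 10.03
tool_pos: [0.5104, -0.1516, 0.1408]
eef_rot: [0.982, -0.079, -0.013, 0.173]
contact_force: [0.3, -0.2, -1.5]
opening: 0.11
```

Run:
```python
from h import *
footnow(); p,F=tgt(0,4,-20,up=0); delta(p,F)
snap('scene','s5'); im=cv2.imread('pics/s5.png'); cv2.imwrite('pics/s5c.png',cv2.resize(im[100:320,50:260],None,fx=2.6,fy=2.6,interpolation=cv2.INTER_CUBIC))
```

```text
foot [-4.5  1.5 14.7] lean -19.99 F [ 0.3 -0.2 -1.5] M [ 0.49 -0.06 -0.04] t 10.03 q [-0.11  0.76  0.16  1.97  0.48  0.52 -2.15]
t 10.03 pos [ 0.5104 -0.1516  0.1408] F [ 0.3 -0.2 -1.5] op 0.11
dp [-0.049  0.023  0.463] turn [-0.     -0.0004  0.0001]
```

View pics/s5c.png

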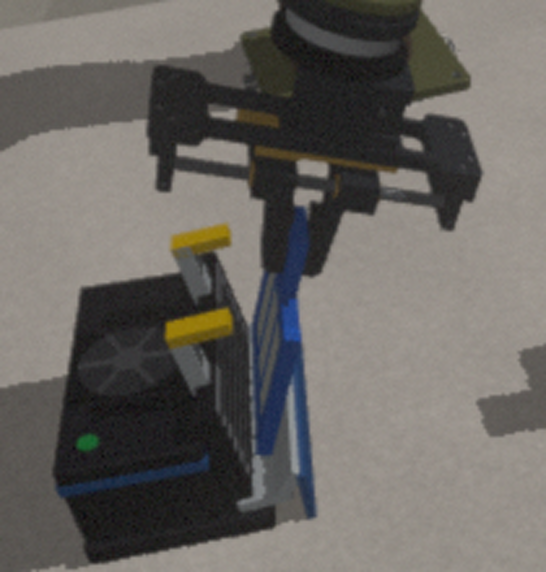

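Request:
move_arm(turn=[[0, 0, 0], [0, 0, 0], [0, 0, 0], [0, 0, 0], [0, 0, 0], [0, 0, 0]], dp=[[0, 0.03, 0.15], [0, 0, 0.15], [0, 0, 0.15], [0, 0, 0], [0, 0, 0], [0, 0, 0]], jaw=[1, 1, 1, 1, 1, 1])

```text
clock: 10.58
tool_pos: [0.5099, -0.156, 0.1311]
eef_rot: [0.982, -0.079, -0.012, 0.173]
contact_force: [-0.5, 0.2, -1.4]
opening: 0.115
```

Run:
```python
from h import *
footnow(); 
for l in (-20,-10,0,6):
    p,F=tgt(2*(l+20)/26,3,l); delta(p,F)
```

```text
foot [-0.1  1.8  4.9] lean -19.98 F [-0.5  0.2 -1.4] M [ 0.47 -0.05 -0.07] t 10.58 q [-0.1   0.77  0.17  1.97  0.49  0.5  -2.16]
t 10.58 pos [ 0.5099 -0.156   0.1311] F [-0.5  0.2 -1.4] op 0.115
dp [-0.056 -0.023  0.074] turn [-0.0001 -0.0005  0.0001]
t 10.58 pos [ 0.5099 -0.156   0.1311] F [-0.5  0.2 -1.4] op 0.115
dp [-0.057  0.753  0.15 ] turn [ 0.0277 -0.0005  0.0001]
t 10.58 pos [ 0.5099 -0.156   0.1311] F [-0.5  0.2 -1.4] op 0.115
dp [-0.058  1.507  0.354] turn [ 0.0555 -0.0005  0.0002]
t 10.58 pos [ 0.5099 -0.156   0.1311] F [-0.5  0.2 -1.4] op 0.115
dp [-0.058  1.939  0.537] turn [ 0.0722 -0.0005  0.0002]
```

Request:
move_arm(turn=[[0.004, 0, 0], [0.0075, 0, 0], [0.0075, 0, 0], [0.0075, 0, 0], [0.006, 0, 0], [0, 0, 0]], dp=[[-0.02, 0.115, 0.03], [-0.02, 0.21, 0.02], [-0.02, 0.21, 0.01], [0, 0.21, 0.005], [0, 0.165, 0.005], [0, 0, 0]], jaw=[1, 1, 1, 1, 1, 1])

```text
clock: 11.08
tool_pos: [0.5045, -0.1805, 0.1361]
eef_rot: [0.994, -0.083, -0.004, 0.072]
contact_force: [0.6, 4.0, 0.8]
opening: 0.112
```

Run:
```python
from h import *
footnow(); 
for l in (0,4,6):
    p,F=tgt(2,2.5,l); delta(p,F)
snap('scene','s6'); im=cv2.imread('pics/s6.png'); cv2.imwrite('pics/s6c.png',cv2.resize(im[100:320,50:260],None,fx=2.6,fy=2.6,interpolation=cv2.INTER_CUBIC))
snap('wrist','w6')
```

```text
foot [3.5 0.5 4.6] lean -8.22 F [0.6 4.  0.8] M [ 1.28 -0.    0.08] t 11.08 q [ 0.2   0.73 -0.06  1.96  0.39  0.49 -1.93]
t 11.08 pos [ 0.5045 -0.1805  0.1361] F [0.6 4.  0.8] op 0.112
dp [0.002 0.543 0.12 ] turn [ 0.0228 -0.0007 -0.0007]
t 11.08 pos [ 0.5045 -0.1805  0.1361] F [0.6 4.  0.8] op 0.112
dp [0.003 0.838 0.173] turn [ 0.0339 -0.0008 -0.0007]
t 11.08 pos [ 0.5045 -0.1805  0.1361] F [0.6 4.  0.8] op 0.112
dp [0.004 0.985 0.208] turn [ 0.0395 -0.0008 -0.0006]
```

View pics/s6c.png

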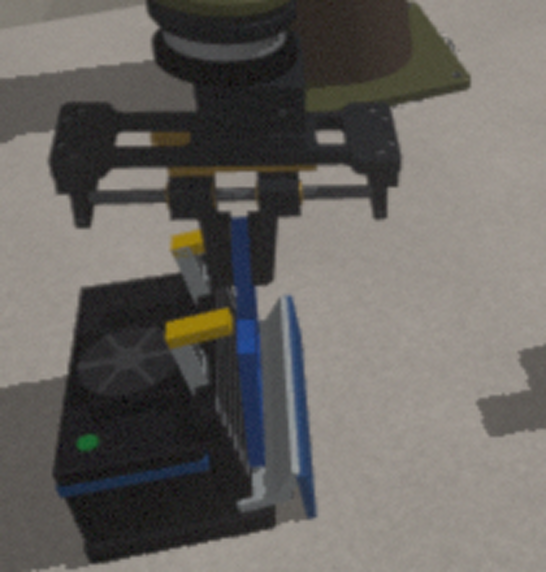

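View pics/w6.png

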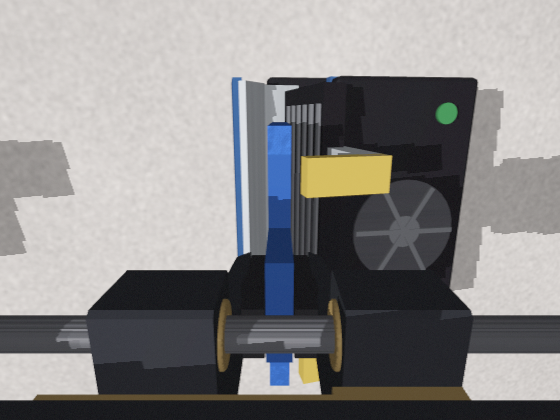

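Request:
move_arm(turn=[[0.005, -0.0007, -0.0006], [0.0075, 0, 0], [0.0075, 0, 0], [0.0075, 0, 0], [0.006, 0, 0], [0, 0, 0], [0, 0, 0]], dp=[[0, 0.08, 0.05], [0, 0.2, 0.02], [0, 0.21, 0.01], [0, 0.205, 0.01], [0, 0.16, 0.01], [0, 0, 0], [0, 0, 0]], jaw=[1, 1, 1, 1, 1, 1, 1])

```text
clock: 11.77
tool_pos: [0.5012, -0.1988, 0.1336]
eef_rot: [0.996, -0.079, 0.001, -0.033]
contact_force: [0.4, -0.9, -1.3]
opening: 0.107
```

Run:
```python
from h import *
footnow(); 
for l in (5,6):
    p,F=tgt(2,1,l); delta(p,F)
snap('scene','s7'); im=cv2.imread('pics/s7.png'); cv2.imwrite('pics/s7c.png',cv2.resize(im[100:320,50:260],None,fx=2.6,fy=2.6,interpolation=cv2.INTER_CUBIC))
```

```text
foot [-0.3 -0.6  1.2] lean 3.73 F [ 0.4 -0.9 -1.3] M [-0.    0.05  0.  ] t 11.77 q [ 0.51  0.75 -0.3   1.9   0.28  0.54 -1.68]
t 11.77 pos [ 0.5012 -0.1988  0.1336] F [ 0.4 -0.9 -1.3] op 0.107
dp [0.01  0.187 0.003] turn [0.0035 0.0005 0.0007]
t 11.77 pos [ 0.5012 -0.1988  0.1336] F [ 0.4 -0.9 -1.3] op 0.107
dp [0.01  0.262 0.005] turn [0.0063 0.0005 0.0007]
```

View pics/s7c.png

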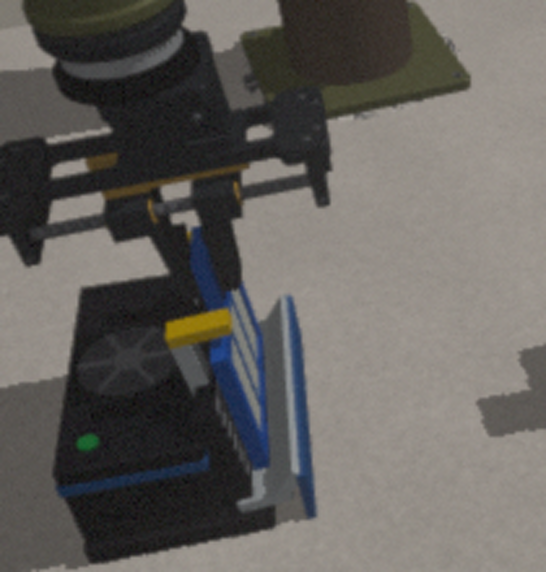

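Request:
move_arm(turn=[[0.0025, 0, 0], [0.0025, 0, 0], [0, 0, 0], [0, 0, 0]], dp=[[0, 0.1, 0], [0, 0.1, 0.02], [0, 0, 0.02], [0, 0, 0]], jaw=[1, 1, 1, 1])

```text
clock: 12.15
tool_pos: [0.5006, -0.2039, 0.1325]
eef_rot: [0.996, -0.079, 0.003, -0.049]
contact_force: [0.4, 1.3, -0.2]
opening: 0.109
```

Run:
```python
from h import *
footnow(); p,F=tgt(2,1,6); delta(p,F)
snap('wrist','w8')
```

```text
foot [ 1.3 -0.3  0.4] lean 5.6 F [ 0.4  1.3 -0.2] M [ 0.17 -0.01 -0.02] t 12.15 q [ 0.56  0.76 -0.34  1.89  0.26  0.55 -1.64]
t 12.15 pos [ 0.5006 -0.2039  0.1325] F [ 0.4  1.3 -0.2] op 0.109
dp [ 0.001  0.054 -0.025] turn [0.0011 0.0004 0.0007]
```

View pics/w8.png

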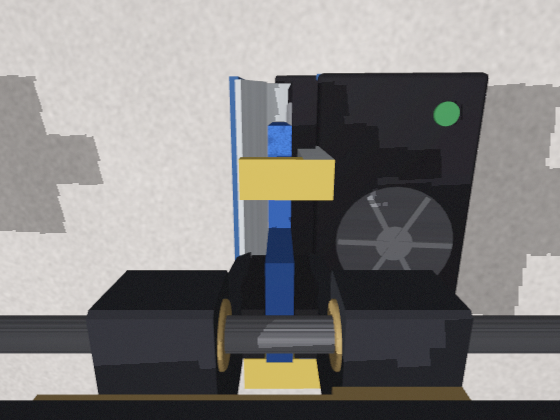

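Request:
move_arm(turn=[[0.001, 0, 0], [0, 0, 0], [0, 0, 0], [0, 0, 0], [0, 0, 0], [0, 0, 0], [0, 0, 0]], dp=[[0, 0.04, 0.01], [0, 0, 0], [0, 0, 0], [0, 0, 0], [0, 0, 0], [0, 0, 0], [0, 0, 0]], jaw=[1, 1, 0.6, 0.4, 0.2, 0.2, 0.2])

```text
clock: 12.78
tool_pos: [0.5004, -0.2052, 0.1324]
eef_rot: [0.996, -0.079, 0.003, -0.052]
contact_force: [-0.4, 0.5, -0.5]
opening: 0.399
```

Run:
```python
from h import *
footnow(); print(r.get_state()['opening'])
snap('wrist','w9')
snap('scene','s9'); im=cv2.imread('pics/s9.png'); cv2.imwrite('pics/s9c.png',cv2.resize(im[100:320,50:260],None,fx=2.6,fy=2.6,interpolation=cv2.INTER_CUBIC))
```

```text
foot [ 2.1 -0.3  0.4] lean 5.92 F [-0.4  0.5 -0.5] M [-0.12  0.08  0.05] t 12.78 q [ 0.57  0.76 -0.34  1.88  0.26  0.56 -1.64]
0.39853982265702387
```

View pics/w9.png

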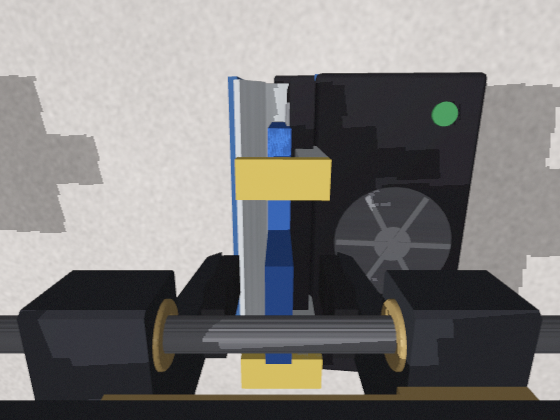

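View pics/s9c.png

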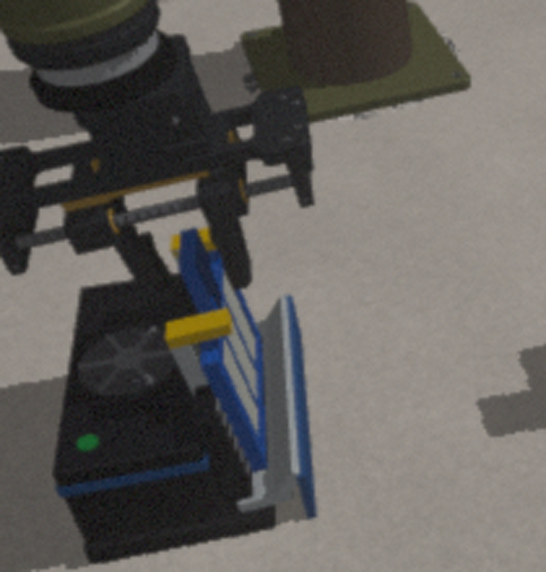

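Released, and the cassette stands still in place. Next I back out along the tool axis.

Request:
move_arm(turn=[[0, 0, 0], [0, 0, 0], [0, 0, 0], [0, 0, 0], [0, 0, 0], [0, 0, 0], [0, 0, 0], [0, 0, 0], [0, 0, 0]], dp=[[0, 0, -0.3], [0, 0, -0.5], [0, 0, -0.8], [0, 0, -1], [0, 0, -1], [0, 0, -1], [0, 0, -0.8], [0, 0, -0.3], [0, 0, 0]], jaw=[0.2, 0.2, 0.2, 0.2, 0.2, 0.2, 0.2, 0.2, 0.2])

```text
clock: 13.63
tool_pos: [0.4993, -0.2202, 0.2761]
eef_rot: [0.996, -0.079, 0.005, -0.051]
contact_force: [0.6, -0.6, -0.9]
opening: 0.402
```

Run:
```python
from h import *
s=r.get_state(); print(s['tool_pos'],s['contact_force'],s['clock'])
snap('wrist','w10');snap('scene','s10');snap('top','t10'); im=cv2.imread('pics/s10.png'); cv2.imwrite('pics/s10c.png',cv2.resize(im[150:320,50:220],None,fx=3.5,fy=3.5,interpolation=cv2.INTER_CUBIC))
S=cam('scene0');W=cam('w10')
F=R.from_euler('z',YS)*R.from_euler('y',np.radians(6))
foot=Sp+R.from_euler('z',YS).apply([.002,0,0])
for p in [(-5,65,100),(-5,-65,100),(-5,20,140),(5,20,140),(-5,-20,140),(5,-20,140)]:
    P=foot+F.apply(np.array(p)/1000); print(p,((proj(S,P)[0]-[50,150])*3.5).round(0),proj(W,P)[0].round(1))
a=cv2.imread('pics/top0.png');b=cv2.imread('pics/t10.png'); 
a=a[130:250,215:280].astype(int);b=b[130:250,215:280].astype(int); print('used diff px',(abs(a-b).max(2)>40).sum())
```

```text
[ 0.49933823 -0.22023263  0.27605695] [ 0.61315778 -0.63347748 -0.85182855] 13.6333
(-5, 65, 100) [293. 311.] [273.4 121.6]
(-5, -65, 100) [293. 140.] [273.7 268.8]
(-5, 20, 140) [264. 181.] [272.7 185.6]
(5, 20, 140) [241. 187.] [286.3 185.6]
(-5, -20, 140) [265. 130.] [272.9 236.8]
(5, -20, 140) [243. 135.] [285.9 236.8]
used diff px 670
```

View pics/s10c.png

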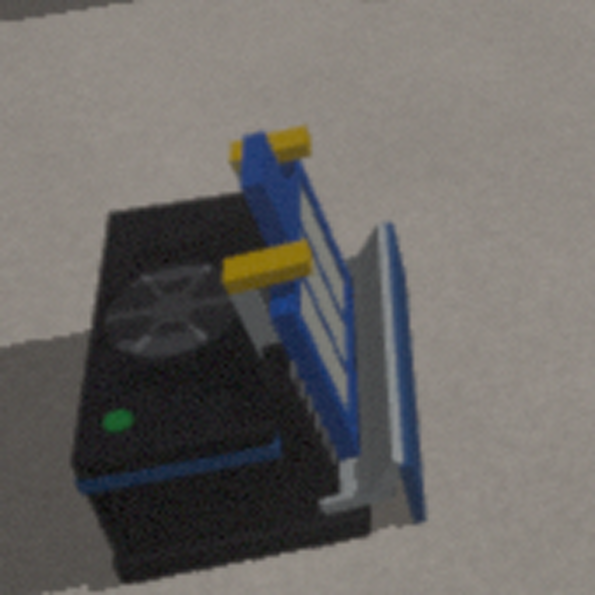

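View pics/w10.png

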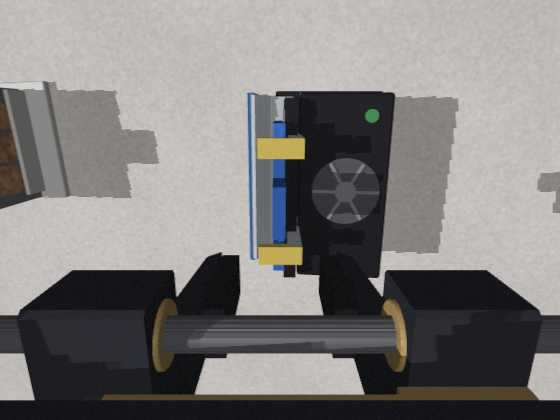

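View pics/t10.png

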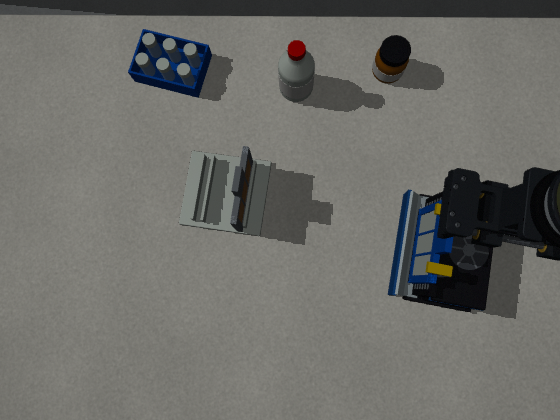

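Run:
```python
from h import *
r.finish_job(); print(r.get_state()['clock'])
```

```text
the job is handed in; nothing more can be done
the job is handed in; nothing more can be done
```

The fresh cassette is seated in the fan module's slot and released, and I handed the job in at about 13.8 s. I gripped it by its tab, lifted it from the stand, leaned it out 20°, slid it into the slot, then straightened it under the claws onto the grille. No verdict was reported.

**Fit:** Just before letting go, the arm's pose put the foot about 1 to 2 mm to the grille side of the slot's middle and 0.4 mm above its floor. The lean was about 5.6 to 5.9° back.

**After letting go:** In the scene and wrist pictures the tab edges were within about 3 px of where a seated cassette should appear. That is roughly 2 mm off centre along the slot, with the shoulders under both claws. The gripper was about 14 cm back along its axis, clear of everything.

**Used cassette:** In the top view it looked unmoved. An automatic pixel comparison of that area did flag 670 changed pixels. I put that down to the fresh cassette's shadow having gone, judging by eye rather than by a second measurement.

**Other disagreements:**
- While straightening, the foot went slightly too far towards the grille (3.5 mm by the arm's pose) and touched with about 4 N, so I corrected it before going on.
- The wrist camera put the fresh cassette about 1.5 mm from the top and scene fit, and the claw tips about 2.5 mm. Both were small against the clearances.

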